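# Free the coarse stone's cap on the twin-stone knife sharpener

## Robot

A 6-joint arm with a two-finger parallel gripper is mounted at the origin on a cart in front of the work surface, level with it; the furniture and walls round the work are solid. World frame = base frame: x ahead of the robot, y to its left, z up, the work surface at z = 0. Lengths are in mm, angles in rad, forces in N, time in s.
With the tool pointing down it reaches from about 350 to 850 mm from the base axis. Payload 8.1 kg.
Tool frame: the origin (TCP) lies between the finger pads; the fingertips stand 25 mm ahead of it and the grasp point (between the pads) lies 6 mm ahead of it (robot.tcp_to_tips is the distance from the TCP to the fingertips, in mm); z points along the fingers, y is the line along which they close (so a half turn about z gives the same grasp; the last joint's range is limited). The gripper opens to 85 mm and grips with 20 to 120 N. Pads are 22 mm wide; open, the fingers measure 114 mm over their backs; the gripper's body (76 mm by 85 mm) begins 54 mm behind the grasp point. The pads swing forward as they close: fully open they stand 13 mm farther back than shut.
Start: joints at [-1.285, 0.13, 1.488, -0, 1.523, -0.085], TCP at [217.437, -559.22, 256.292] pointing down, gripper open.
Joint ranges: [-2.96, 2.96], [-0.89, 2.26], [0.02, 2.5], [-1.34, 4.48], [0, 2.73], [-2.66, 2.66]. Speed limits (rad/s): [2.39, 2.39, 2.79, 3.14, 3.14, 3.14].

## Interface

Orientations are given as a rotation vector (axis times angle).
In Python, from station import robot, optics, workorder, boxes_of, silhouettes gives the robot as it stands.
- The arm moves only by the tool send_rows, never from a script. Its argument "increments" is one flat list of numbers, 7 for each row, row after row: the finger opening in m, from 0 to 0.0854, then the shift along the tool's x, y, z in m, then the turn, a rotation vector about the tool's x, y, z in rad. A call has 1 to 10 rows; each row shifts and turns the commanded pose from where the row before left it, along the tool's axes as they then stand; what a row does not reach is not made up. A row lasts 1/8 s, in which the tool goes at most 62.5 mm and 10.7 degrees, less where a joint would pass 70% of its speed; a pose out of reach is approached as far as the arm can. A call with a gripper value outside its range is refused whole. The fingers move at their own pace and stop on an object; "newtons" is the grip in N (left out, the last holds). Time passes only in rows, so rows that do not move let the fingers close. It gives the time, the measured TCP pose, the force, the opening and the grip force at its end, in the units of the state.
- robot.read_state(): the state, without advancing time (a new reading comes with each control period).
- optics.camera(name): name is "scene" or "top" or "wrist"; returns the picture (480x640x3 uint8, red, green, blue); there is no depth.
- optics.calibration(name): a dict with "K" (3x3 intrinsics, pixels), "eye" and "rotation" of the camera in the world. Camera axes: x right, y down, z forward; pixel columns grow to the right and rows downward; lengths in mm; the calibration is good to about 2 mm. A picture is of the moment at which its call begins: read the wrist's pose just before it. calibration takes no time and is no camera call; for the wrist camera it gives the pose at the moment of the call.
- workorder.finish_job(): hands the job in; it is judged then, once.
Trained networks look in the newest picture that a camera, given by its name, has taken for a name from the list of things; names that differ only in an ending like _2 or _b are one class to them, and where a whole thing is asked for, a point or a joint stands for the part that bears it (a point fixed in the world has none). Each returns a list of dicts, best first, with "score" (0 to 1); they miss things now and then, are a little off and sometimes report something else, mostly with a low value. They report only what shows in the picture. A call takes as long as a camera call. They do not tell look-alikes from the thing itself.
- boxes_of(thing, camera): "location" ([x, y, z] in mm, in world coordinates, good to about 4 mm: the middle of the surface that is visible of it).
- silhouettes(thing, camera): "region" (480x640 bool, what is visible of it).
The state is a dict: "time_s": time; "joint_positions": joint angles; "qvel": joint speeds; "tau": joint torques, N m; "tool_pos": TCP position; "tool_rot": TCP orientation; "contact_force": force on the tool from outside, world axes, zero at the start; "wrist_torque": the same for the moment, N m; "grip_width": finger opening in mm; "gripper_force": force on a finger pad.
Only numpy, scipy, OpenCV 4.12 (cv2) and the standard library are available. Lean on these libraries where they do the work, as an engineer would, in place of code of your own. Each camera call takes 0.05 s, during which the arm holds its last target. There are 200 camera calls.

## Task

The brown coarse stone of the knife sharpener is worn out, so unscrew the black cap that clamps it and finish holding the cap in the gripper, still upright, about a hand's breadth (10 cm) above the place where it sat. The two stones spin opposite ways, so one cap has an ordinary thread and the other a left-hand thread, and nobody remembers which: feel both ways for the one in which it gives. The cap is brittle, so grip it lightly (it cracks if squeezed with more than about 50 N at each finger), and leave the cap of the pale stone and the things lying around as they are.

Things in the scene. Friction and masses are not known exactly. Their poses are not given: they have to be found in the camera images.
- sharpener: twin-stone knife sharpener, pale housing 196 (x) x 300 (y) x 61 mm high with a steel deck, fixed; origin under its centre on the worktop, z up, front panel with switch and dial to its -x. Two upright spindles stand 70 mm either side of the centre along its y. A bar 103 mm high runs along the back, 83 mm behind them. Which spindle has the left-hand thread varies and cannot be seen.
- stone_coarse: the worn coarse stone: dark red-brown disc, 122 mm across, 18 mm thick, lying flat on one of the spindles (either one), underside 70 mm and top 88 mm above the worktop; fixed; origin at the centre of its underside, on the spindle axis
- stone_fine: the fine stone: pale cream disc of the same size on the other spindle; same origin; stays as it is
- cap_coarse: the cap to take off: round knurled black plastic cap, 44 mm across, 40 mm high, about 80 g, loose, screwed tight on the coarse stone's spindle; origin at the centre of its underside (seated: 92 mm above the worktop, top at 132 mm), z up, x along the yellow line on its top. The spindle reaches 19 mm up into it. Once free it lifts straight off.
- cap_grip (a point): on the axis of that cap, 28 mm above its underside, where to grip it round the sides; 20 to 30 N at each finger is enough. Quick thread. Tighter: about 0.04 rad of play and then a hard stop (torque climbs past 0.3 N m, then the fingers slip); looser: a drag of about 0.1 N m or less, the cap rises 2 mm, is free after about 0.85 rad and lifts off anywhere from 1.0 to 1.8 rad.
- washer_coarse (a joint): height in m of the sprung steel washer, 53 mm across, between the coarse stone and its cap: 0 when the cap is tight (washer top 92 mm above the worktop), about +0.003 when the cap is free. Ordinary thread: loosens counter-clockwise seen from above (+z rotation); left-hand thread: clockwise.
- cap_fine: the other cap, the same in every way, on the fine stone; leave it tight
- new_stone: the new coarse stone waiting on the worktop: brown disc 122 mm across, 18 mm high, with a 24 mm hole; loose bystander; origin at the centre of its underside
- honing_steel: honing steel with black handle, 320 mm long, 27 mm thick, lying on the worktop; loose bystander; origin under its middle
- mug: cream coffee mug 78 mm across, 87 mm high; loose bystander; origin at the centre of its foot
Things that resemble listed ones, but are neither listed nor needed, are in the scene too. Leave any green or red look-alike of the cap_coarse alone.

How it is judged:
By the outcome, as a careful person would: the job done as asked, in the order asked, and still so for the second after the job is handed in, while the arm keeps its last pose, push and grip.
It also fails if it takes over 42 s, if anything falls off the work surface, if the arm or the gripper's body presses on something with over 40 N, if the wrist force passes 120 N, or if a joint passes its speed limit or range.

## Working session

There is one attempt and no reset: what is moved stays moved. The work goes in short steps, Python scripts to look and compute and a tool call to move; the robot and the scene stay as the last step left them, time stands still between calls to the robot, and variables do not carry over. Pictures are saved under pics/ and viewed, at most 10 in all, crops included, and the job is handed in when it is done.

Besides the shell and the picture viewer there is one more tool, called by a JSON object that holds its "method" and its "body", one argument or row to a line. send_rows: Moves the arm, as the interface text tells. Its arguments: {"type":"object","properties":{"increments":{"type":"array"},"newtons":{"type":"number"}},"required":["increments"]}

```bash
mkdir -p pics; cat > h.py <<'E'
import numpy as np, cv2
from station import robot, optics, workorder, boxes_of, silhouettes
def save(n,im): cv2.imwrite('pics/'+n+'.png', im[:,:,::-1])
def proj(c,p):
    R=np.array(c['rotation']);q=R.T@(np.array(p,float)-c['eye']);u=np.array(c['K'])@q;return u[:2]/u[2]
E
python3 - <<'E'
from h import *
s=robot.read_state();print(s)
for cam in ('scene','top'):
    im=optics.camera(cam);save(cam,im)
    c=optics.calibration(cam);print(cam,c)
    for t in ('cap_coarse','cap_fine','stone_coarse','stone_fine','sharpener','mug','honing_steel','new_stone'):
        print(t,[(np.round(d['location']).tolist(),round(d['score'],2),proj(c,d['location']).round().tolist()) for d in boxes_of(t,cam)])
E
```

```text
{'time_s': 0.0, 'joint_positions': array([-1.28540827e+00,  1.31178067e-01,  1.48925218e+00,  2.91807446e-05,
        1.52301551e+00, -8.53999132e-02]), 'qvel': array([-5.29227152e-04, -4.31537518e-05, -1.31789708e-03,  7.95181863e-04,
       -5.65196111e-04, -1.13468016e-03]), 'tau': array([-1.96780047e-04, -5.69405937e+01, -5.00553882e+01, -2.97279694e-04,
        1.47760031e-02,  2.85449701e-06]), 'tool_pos': array([ 217.29964852, -558.73479676,  255.24918482]), 'tool_rot': array([-3.08594269e+00, -5.78759034e-01,  2.44883569e-04]), 'contact_force': array([-0.84679351,  0.81241031, -0.8808071 ]), 'wrist_torque': array([ 0.0112096 , -0.03832329,  0.07098083]), 'gripper_force': 0.0, 'grip_width': 85.02062267212477}
scene {'K': array([[597.01965144,   0.        , 322.4888237 ],
       [  0.        , 597.01965144, 246.55519985],
       [  0.        ,   0.        ,   1.        ]]), 'eye': array([ -421.46962247, -1185.11070324,   821.69836025]), 'rotation': array([-1.9168173 ,  0.72162544, -0.44986761])}Traceback (most recent call last):
  File "<stdin>", line 7, in <module>
  File "h.py", line 5, in proj
    R=np.array(c['rotation']);q=R.T@(np.array(p,float)-c['eye']);u=np.array(c['K'])@q;return u[:2]/u[2]
                                                                   ~~~~~~~~~~~~~~~~^~
ValueError: matmul: Input operand 1 does not have enough dimensions (has 0, gufunc core with signature (n?,k),(k,m?)->(n?,m?) requires 1)
```

```bash
sed -i "s/R=np.array(c\['rotation'\])/R=cv2.Rodrigues(np.array(c['rotation']))[0]/" h.py
python3 - <<'E'
from h import *
for cam in ('scene','top'):
    im=optics.camera(cam);save(cam,im)
    c=optics.calibration(cam);print(cam,c['eye'])
    for t in ('cap_coarse','stone_coarse','stone_fine','sharpener','mug','honing_steel','new_stone'):
        print(t,[(np.round(d['location']).tolist(),round(d['score'],2),proj(c,d['location']).round().tolist()) for d in boxes_of(t,cam)])
E
```

```text
scene [ -421.46962247 -1185.11070324   821.69836025]
cap_coarse [([455.0, -547.0, 34.0], 0.85, [434.0, 363.0]), ([538.0, -526.0, 33.0], 0.72, [450.0, 344.0]), ([522.0, -398.0, 118.0], 0.39, [406.0, 293.0])]
stone_coarse [([512.0, -420.0, 89.0], 0.89, [409.0, 309.0])]
stone_fine [([470.0, -234.0, 88.0], 0.7, [341.0, 285.0])]
sharpener [([454.0, -403.0, 58.0], 0.76, [386.0, 326.0])]
mug [([726.0, -195.0, 64.0], 0.69, [399.0, 258.0])]
honing_steel [([390.0, 400.0, 24.0], 0.81, [188.0, 238.0]), ([470.0, -236.0, 88.0], 0.29, [342.0, 286.0])]
new_stone [([400.0, -10.0, 20.0], 0.62, [267.0, 285.0])]
top [-112.82310265   18.41510231 1816.18103032]
cap_coarse [([513.0, -373.0, 132.0], 0.73, [425.0, 232.0]), ([545.0, -513.0, 40.0], 0.72, [462.0, 227.0]), ([467.0, -534.0, 38.0], 0.59, [474.0, 249.0])]
stone_coarse [([510.0, -374.0, 81.0], 0.84, [423.0, 239.0])]
stone_fine [([512.0, -235.0, 91.0], 0.7, [378.0, 244.0])]
sharpener [([476.0, -306.0, 60.0], 0.59, [402.0, 255.0])]
mug [([736.0, -163.0, 42.0], 0.78, [342.0, 188.0])]
honing_steel [([388.0, 407.0, 17.0], 0.55, [174.0, 321.0])]
new_stone [([440.0, 13.0, 21.0], 0.73, [301.0, 285.0])]
```

View pics/scene.png

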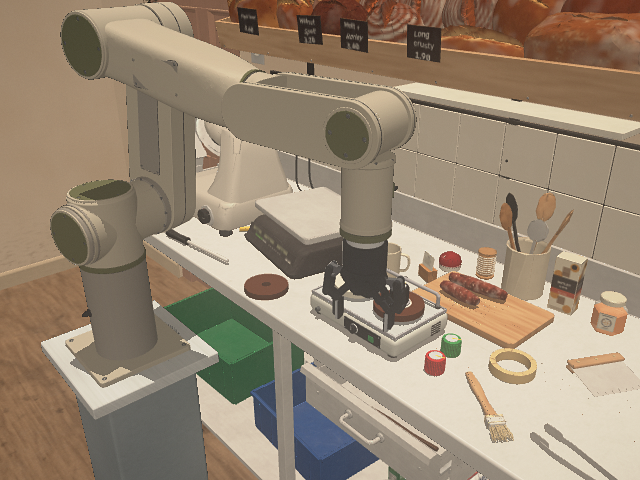

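View pics/top.png

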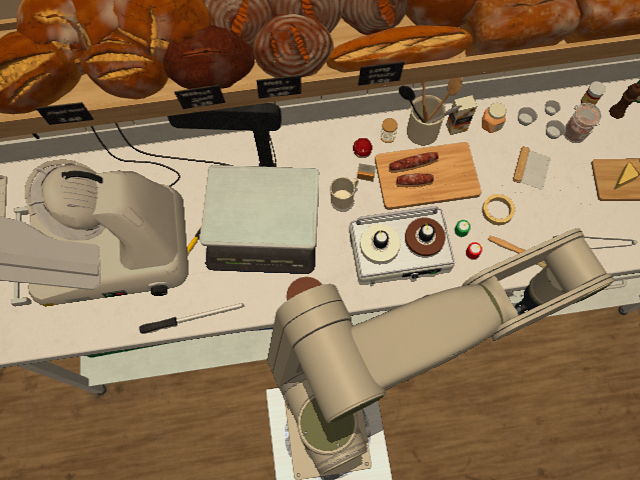

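The cap to remove is the black one on the brown stone, at top (427,232) and scene (406,293). The red cap at top (473,250) and the green one at (462,227) stand on the worktop and are look-alikes. The black cap at top (380,240) is on the cream stone, so it stays. I'm moving the wrist camera closer to get two views and confirm this.

{"method": "send_rows", "body": {
  "increments": [0.085,0.05,-0.009,0,0,0,0,0.085,0.05,-0.009,0,0,0,0,0.085,0.05,-0.009,0,0,0,0,0.085,0.05,-0.009,0,0,0,0,0.085,0.05,-0.01,0,0,0,0,0.085,0,0,0,0,0,0,0.085,0,0,0,0,0,0]
}}

```text
time_s: 1.78
tool_pos: [433.6, -425.8, 256.2]
tool_rot: [3.087, 0.58, -0.001]
contact_force: [-0.4, -0.1, -0.3]
grip_width: 84.9
gripper_force: 0.0
```

```bash
cat > look.py <<'E'
import sys,json
from h import *
n=sys.argv[1]
c=optics.calibration('wrist');im=optics.camera('wrist');save(n,im)
s=robot.read_state();print(s['time_s'],s['tool_pos'].round(1),s['tool_rot'].round(3),s['joint_positions'].round(2),'eye',c['eye'].round(0))
print([(np.round(d['location']).tolist(),round(d['score'],2),proj(c,d['location']).round().tolist()) for d in boxes_of('cap_coarse','wrist')])
for d in silhouettes('cap_coarse','wrist'):
    y,x=np.nonzero(d['region']);print('sil',round(d['score'],2),x.mean().round(1),y.mean().round(1),x.min(),x.max(),y.min(),y.max())
json.dump({k:np.array(v).tolist() for k,v in c.items()},open(n+'.json','w'))
E
python3 look.py w1
```

```text
1.825 [ 433.1 -426.3  256.2] [ 3.088e+00  5.780e-01 -1.000e-03] [-0.86  0.15  1.47 -0.    1.52  0.34] eye [ 505. -399.  374.]
[([516.0, -383.0, 131.0], 0.77, [306.0, 89.0]), ([472.0, -532.0, 39.0], 0.75, [461.0, 219.0]), ([549.0, -516.0, 44.0], 0.68, [491.0, 121.0])]
sil 0.94 308.2 79.6 268 349 37 122
sil 0.86 487.2 117.7 452 522 88 147
sil 0.75 461.7 215.7 431 492 188 244
```

View pics/w1.png

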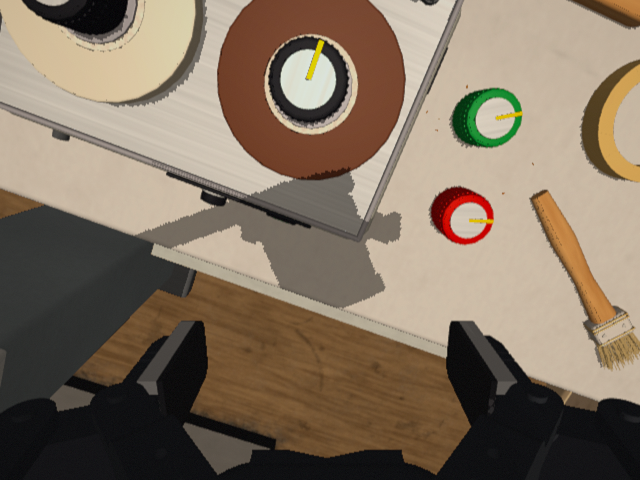

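The black-sided cap with a white top and yellow line at (308,80) sits on the brown stone, so it is cap_coarse. The green (487,118) and red (463,217) look-alikes are on the worktop, and the fine cap is at the top left. Next I move over it for the second view.

{"method": "send_rows", "body": {
  "increments": [0.085,0.045,-0.006,0,0,0,0,0.085,0.045,-0.006,0,0,0,0,0.085,0,0,0,0,0,0,0.085,0,0,0,0,0,0]
}}

```text
time_s: 2.42
tool_pos: [512.5, -382.8, 256.2]
tool_rot: [3.088, 0.578, -0.001]
contact_force: [0.1, 0.0, 0.0]
grip_width: 85.2
gripper_force: 0.0
```

```bash
python3 look.py w2; python3 - <<'E'
import cv2
im=cv2.imread('pics/w2.png')[100:440,140:480];cv2.imwrite('pics/w2c.png',cv2.resize(im,(580,580)))
E
```

```text
2.475 [ 512.2 -383.   256.2] [ 3.088e+00  5.770e-01 -1.000e-03] [-0.72  0.24  1.37 -0.    1.54  0.48] eye [ 584. -356.  374.]
[([478.0, -527.0, 38.0], 0.93, [463.0, 309.0]), ([521.0, -381.0, 132.0], 0.81, [327.0, 235.0]), ([552.0, -514.0, 41.0], 0.67, [491.0, 228.0]), ([535.0, -372.0, 88.0], 0.39, [323.0, 197.0])]
sil 0.9 488.0 224.9 455 521 196 254
sil 0.9 464.9 304.6 436 494 279 333
sil 0.56 328.7 231.6 293 364 192 270
```

View pics/w2c.png

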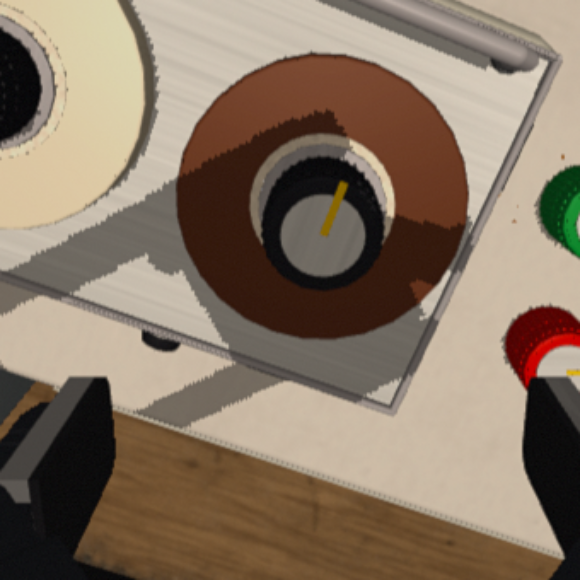

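The crop shows the black-sided cap centred on the brown stone, its top disc at crop (323,235), which is image (329,238). I'll triangulate the disc centre.

```bash
cat > tri.py <<'E'
from h import *
import json
pts=[];A=np.zeros((3,3));b=np.zeros(3);rays=[]
for n,seed in (('w1',(302,86)),('w2',(322,246))):
    im=cv2.imread(f'pics/{n}.png');m=np.zeros((482,642),np.uint8)
    _,_,m,r=cv2.floodFill(im.copy(),m,seed,0,(6,)*3,(6,)*3,4|cv2.FLOODFILL_MASK_ONLY|(255<<8))
    cs=max(cv2.findContours(m[1:-1,1:-1],0,2)[0],key=cv2.contourArea);e=cv2.fitEllipse(cv2.convexHull(cs));print(n,e,r)
    c={k:np.array(v) for k,v in json.load(open(n+'.json')).items()};R=cv2.Rodrigues(c['rotation'])[0]
    d=R@np.linalg.inv(c['K'])@[*e[0],1];d/=np.linalg.norm(d);P=np.eye(3)-np.outer(d,d);A+=P;b+=P@c['eye'];rays.append((c['eye'],d))
X=np.linalg.solve(A,b);print('X',X.round(1))
for o,d in rays: print('at z132',(o+d*(132-o[2])/d[2]).round(1))
s=robot.read_state();T=cv2.Rodrigues(s['tool_rot'])[0];print('tool-frame',(T.T@(X-s['tool_pos'])).round(1), T.round(3).tolist())
E
python3 tri.py
```

```text
w1 ((307.6692810058594, 78.81938171386719), (54.13155746459961, 57.6579704284668), 173.02330017089844) (281, 50, 54, 58)
w2 ((328.80316162109375, 237.599853515625), (45.83475112915039, 48.35601043701172), 88.77323913574219) (305, 215, 49, 46)
X [ 520.5 -382.2  132.5]
at z132 [ 520.5 -382.1  132. ]
at z132 [ 520.4 -382.3  132. ]
tool-frame [  8.    2.2 123.9] [[0.933, 0.361, -0.0], [0.361, -0.933, -0.0], [-0.0, 0.0, -1.0]]
```

The cap axis is at (520.4, -382.2) with its top at z 132.5, which matches the expected 132. I'm descending to TCP z ≈ 128 and closing at 25 N.

{"method": "send_rows", "body": {
  "increments": [0.085,0.008,0.002,0.03,0,0,0,0.085,0,0,0.04,0,0,0,0.085,0,0,0.035,0,0,0,0.085,0,0,0.016,0,0,0,0.085,0,0,0.007,0,0,0,0.085,0,0,0,0,0,0,0.085,0,0,0,0,0,0],
  "newtons": 25
}}

```text
time_s: 3.45
tool_pos: [522.3, -381.7, 130.2]
tool_rot: [3.086, 0.579, 0.003]
contact_force: [0.8, -0.4, 0.6]
grip_width: 84.7
gripper_force: 0.0
```

{"method": "send_rows", "body": {
  "increments": [0.06,0,0,0,0,0,0,0.05,0,0,0,0,0,0,0.04,0,0,0,0,0,0,0.04,0,0,0,0,0,0,0.04,0,0,0,0,0,0,0.04,0,0,0,0,0,0,0.04,0,0,0,0,0,0],
  "newtons": 25
}}

```text
time_s: 4.32
tool_pos: [521.7, -381.0, 128.6]
tool_rot: [3.087, 0.579, 0.001]
contact_force: [0.4, 2.1, 4.3]
grip_width: 42.9
gripper_force: 26.5
```

```bash
cat > st.py <<'E'
from station import robot
s=robot.read_state()
for k in ('time_s','tool_pos','tool_rot','joint_positions','contact_force','wrist_torque','grip_width','gripper_force'):
    v=s[k];print(k,v.round(3).tolist() if hasattr(v,'round') and hasattr(v,'tolist') else v)
E
python3 st.py
```

```text
time_s 4.325
tool_pos [521.685, -380.978, 128.634]
tool_rot [3.087, 0.579, 0.001]
joint_positions [-0.71, 0.34, 1.482, 0.0, 1.318, 0.49]
contact_force [0.387, 2.105, 4.259]
wrist_torque [0.298, 0.147, -0.039]
grip_width 42.864985733467684
gripper_force 26.531569869839586
```

Cap gripped at 42.9 mm and 26 N. Testing counter-clockwise first: tool z points down, so that is negative rz.

{"method": "send_rows", "body": {
  "increments": [0.04,0,0,0,0,0,-0.04,0.04,0,0,0,0,0,-0.04,0.04,0,0,0,0,0,0,0.04,0,0,0,0,0,0],
  "newtons": 25
}}

```text
time_s: 4.82
tool_pos: [521.6, -380.7, 128.6]
tool_rot: [-3.062, -0.702, -0.0]
contact_force: [-2.5, 3.2, 5.1]
grip_width: 43.2
gripper_force: 26.7
```

```bash
python3 st.py
```

```text
time_s 4.825
tool_pos [521.591, -380.663, 128.57]
tool_rot [-3.062, -0.702, -0.0]
joint_positions [-0.71, 0.34, 1.483, 0.0, 1.319, 0.41]
contact_force [-2.453, 3.223, 5.146]
wrist_torque [0.488, 0.281, -0.095]
grip_width 43.19910627433384
gripper_force 26.70747308700811
```

0.08 rad gave only about 0.06–0.1 N m and no stop. A little more will confirm it.

{"method": "send_rows", "body": {
  "increments": [0.04,0,0,0,0,0,-0.05,0.04,0,0,-0.0002,0,0,-0.05,0.04,0,0,0,0,0,0,0.04,0,0,0,0,0,0],
  "newtons": 25
}}

```text
time_s: 5.32
tool_pos: [521.5, -380.4, 128.6]
tool_rot: [-3.022, -0.853, -0.0]
contact_force: [-2.5, 5.1, 6.0]
grip_width: 43.2
gripper_force: 26.9
```

```bash
python3 st.py
```

```text
time_s 5.325
tool_pos [521.456, -380.377, 128.564]
tool_rot [-3.022, -0.853, -0.0]
joint_positions [-0.71, 0.34, 1.483, 0.001, 1.32, 0.31]
contact_force [-2.526, 5.127, 5.958]
wrist_torque [0.712, 0.284, -0.559]
grip_width 43.16235922867169
gripper_force 26.902830036124215
```

Torque jumped to 0.56 N m, so counter-clockwise is the tight side. Reversing to clockwise (+rz).

{"method": "send_rows", "body": {
  "increments": [0.04,0,0,0,0,0,0.09,0.04,0,0,0,0,0,0.09,0.04,0,0,0,0,0,0.06,0.04,0,0,-0.0002,0,0,0.06,0.04,0,0,-0.0002,0,0,0.06,0.04,0,0,0,0,0,0,0.04,0,0,0,0,0,0],
  "newtons": 25
}}

```text
time_s: 6.2
tool_pos: [521.8, -381.3, 129.2]
tool_rot: [3.126, 0.301, 0.001]
contact_force: [0.9, -1.5, 3.7]
grip_width: 43.3
gripper_force: 26.5
```

```bash
python3 st.py
```

```text
time_s 6.2
tool_pos [521.76, -381.318, 129.204]
tool_rot [3.126, 0.301, 0.001]
joint_positions [-0.71, 0.34, 1.482, -0.0, 1.319, 0.669]
contact_force [0.925, -1.526, 3.729]
wrist_torque [-0.242, -0.144, -0.042]
grip_width 43.3362617024532
gripper_force 26.52588038065005
```

{"method": "send_rows", "body": {
  "increments": [0.04,0,0,-0.0002,0,0,0.1,0.04,0,0,-0.0003,0,0,0.1,0.04,0,0,-0.0002,0,0,0.1,0.04,0,0,-0.0003,0,0,0.1,0.04,0,0,0,0,0,0],
  "newtons": 25
}}

```text
time_s: 6.82
tool_pos: [521.4, -380.9, 129.7]
tool_rot: [-3.124, 0.326, 0.0]
contact_force: [-0.4, 0.2, 3.4]
grip_width: 43.2
gripper_force: 26.4
```

```bash
python3 st.py
```

```text
time_s 6.825
tool_pos [521.415, -380.866, 129.728]
tool_rot [-3.124, 0.326, 0.0]
joint_positions [-0.71, 0.339, 1.482, 0.0, 1.321, 1.068]
contact_force [-0.369, 0.233, 3.432]
wrist_torque [-0.034, -0.038, 0.005]
grip_width 43.18468202011074
gripper_force 26.446850235806778
```

It gives freely clockwise, so the thread is left-hand. Turning on to about 1.4 rad in total.

{"method": "send_rows", "body": {
  "increments": [0.04,0,0,-0.0003,0,0,0.1,0.04,0,0,-0.0002,0,0,0.1,0.04,0,0,-0.0003,0,0,0.1,0.04,0,0,-0.0002,0,0,0.1,0.04,0,0,-0.0002,0,0,0.1,0.04,0,0,0,0,0,0.1,0.04,0,0,0,0,0,0.1,0.04,0,0,0,0,0,0.1,0.04,0,0,0,0,0,0,0.04,0,0,0,0,0,0],
  "newtons": 25
}}

```text
time_s: 8.07
tool_pos: [520.8, -381.5, 130.6]
tool_rot: [2.752, -1.512, -0.001]
contact_force: [-2.1, -4.9, 0.5]
grip_width: 43.1
gripper_force: 26.3
```

```bash
python3 st.py; python3 look.py w3; python3 - <<'E'
import cv2
im=cv2.imread('pics/w3.png')[180:480,120:520];cv2.imwrite('pics/w3c.png',cv2.resize(im,(720,540)))
E
```

```text
time_s 8.075
tool_pos [520.751, -381.492, 130.616]
tool_rot [2.752, -1.512, -0.001]
joint_positions [-0.711, 0.338, 1.481, -0.001, 1.323, 1.865]
contact_force [-2.096, -4.921, 0.478]
wrist_torque [-0.847, 0.478, -0.037]
grip_width 43.0805106963013
gripper_force 26.321190433809534
8.125 [ 520.7 -381.5  130.6] [ 2.752e+00 -1.513e+00 -1.000e-03] [-0.71  0.34  1.48 -0.    1.32  1.87] eye [ 563. -446.  248.]
[([475.0, -530.0, 39.0], 0.8, [583.0, 64.0]), ([544.0, -508.0, 44.0], 0.79, [439.0, 16.0]), ([519.0, -389.0, 132.0], 0.59, [344.0, 354.0])]
sil 0.88 579.3 56.1 514 639 2 107
sil 0.73 423.2 21.3 375 480 0 52
sil 0.64 326.6 351.1 260 393 269 429
```

View pics/w3c.png

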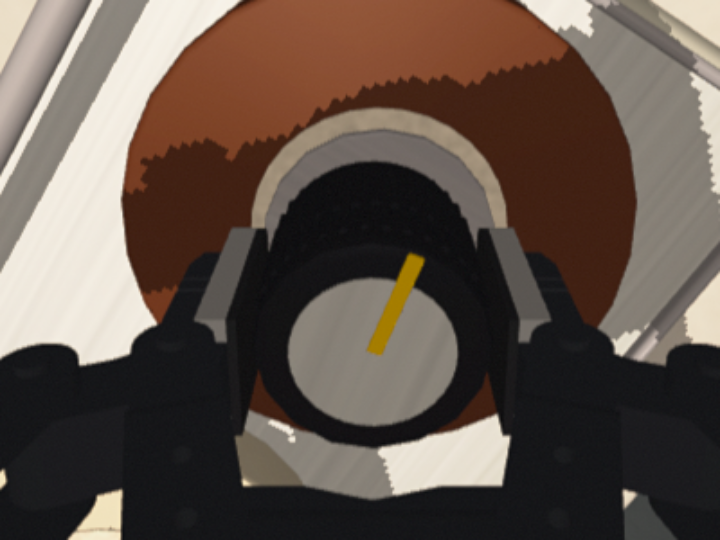

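The yellow line kept its angle to the fingers (about 20°), so the cap turned with the grip and there was no slip. It should now be free, so I start with a gentle lift.

{"method": "send_rows", "body": {
  "increments": [0.04,0,0,-0.002,0,0,0,0.04,0,0,-0.003,0,0,0,0.04,0,0,-0.005,0,0,0,0.04,0,0,0,0,0,0,0.04,0,0,0,0,0,0],
  "newtons": 25
}}

```text
time_s: 8.85
tool_pos: [520.9, -381.0, 140.5]
tool_rot: [2.751, -1.516, -0.002]
contact_force: [-2.4, -5.0, -1.6]
grip_width: 43.2
gripper_force: 26.9
```

```bash
python3 st.py
```

```text
time_s 8.85
tool_pos [520.884, -381.039, 140.461]
tool_rot [2.751, -1.516, -0.002]
joint_positions [-0.711, 0.329, 1.474, -0.001, 1.34, 1.867]
contact_force [-2.372, -4.978, -1.56]
wrist_torque [-0.806, 0.461, -0.002]
grip_width 43.151930253017696
gripper_force 26.86162488127593
```

It lifts freely, with only about 1.6 N of vertical force. Raising it the remaining 88 mm.

{"method": "send_rows", "body": {
  "increments": [0.04,0,0,-0.006,0,0,0,0.04,0,0,-0.008,0,0,0,0.04,0,0,-0.014,0,0,0,0.04,0,0,-0.02,0,0,0,0.04,0,0,-0.02,0,0,0,0.04,0,0,-0.014,0,0,0,0.04,0,0,-0.006,0,0,0,0.04,0,0,0,0,0,0,0.04,0,0,0,0,0,0,0.04,0,0,0,0,0,0],
  "newtons": 25
}}

```text
time_s: 10.1
tool_pos: [521.1, -380.6, 228.0]
tool_rot: [-2.75, 1.519, 0.003]
contact_force: [0.8, 0.5, -0.8]
grip_width: 42.7
gripper_force: 26.8
```

```bash
python3 st.py; python3 look.py w4; python3 - <<'E'
import cv2
im=cv2.imread('pics/w4.png')[120:480,80:560];cv2.imwrite('pics/w4c.png',cv2.resize(im,(720,540)))
E
```

```text
time_s 10.1
tool_pos [521.149, -380.635, 228.036]
tool_rot [-2.75, 1.519, 0.003]
joint_positions [-0.71, 0.267, 1.385, -0.0, 1.491, 1.87]
contact_force [0.766, 0.467, -0.842]
wrist_torque [-0.023, -0.031, -0.076]
grip_width 42.70672722522613
gripper_force 26.80753421096597
10.15 [ 521.2 -380.7  228.2] [-2.750e+00  1.519e+00  2.000e-03] [-0.71  0.27  1.39  0.    1.49  1.87] eye [ 563. -446.  345.]
[([551.0, -517.0, 38.0], 0.96, [399.0, 32.0]), ([473.0, -535.0, 40.0], 0.57, [507.0, 75.0]), ([520.0, -382.0, 233.0], 0.56, [334.0, 374.0]), ([693.0, -185.0, 33.0], 0.51, [25.0, 309.0])]
sil 0.9 326.8 351.4 260 394 270 430
sil 0.66 500.7 74.0 461 540 38 108
sil 0.56 395.9 32.6 362 430 0 69
```

View pics/w4c.png

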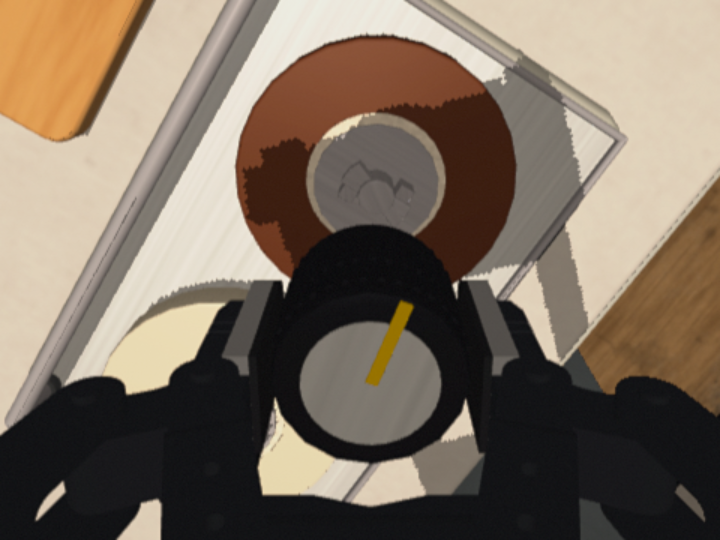

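The cap is in the gripper, upright at crop (370,380), with its top at about z 233, 100 mm above where it sat. The bare washer and spindle show below it at crop (375,180). Handing in.

```bash
python3 -c "
from station import workorder
print(workorder.finish_job())"
```

```text
the job is handed in; nothing more can be done
None
```

The coarse-stone cap had the left-hand thread, so it was unscrewed clockwise and lifted off; the job is handed in with it held upright at about 26 N, about 10 cm above its seat.

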